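# Aim the telescopic mist wand at the planter and draw it out to the second stop

### The arm

A 6-joint arm with a two-finger parallel gripper is mounted at the origin on the work surface. World frame = base frame: x ahead of the robot, y to its left, z up, the work surface at z = 0. Lengths are in mm, angles in rad, forces in N, time in s.
With the tool pointing down it reaches from about 350 to 975 mm from the base axis. Payload 7.1 kg.
Tool frame: the origin (TCP) lies at the very end of the fingers, on their centre line; the grasp point (between the pads) lies 19 mm behind it; y points along the fingers, x is the direction in which the jaws open and shut, and the axes are right-handed (so a half turn about y gives the same grasp; the last joint's range is limited). The gripper opens to 88 mm and grips with 3 to 60 N. Pads are 20 mm wide; open, the fingers measure 115 mm over their backs; the gripper's body (75 mm by 178 mm) begins 61 mm behind the grasp point.
Start: joints at [-1.266, 0.423, 1.63, -0, 1.089, -0.019], TCP at [198.874, -592.498, 222.675] pointing down, gripper open.
Joint ranges: [-3, 3], [-0.9, 2.11], [0.09, 2.58], [-1.31, 4.45], [0.11, 2.69], [-2.54, 2.54]. Speed limits (rad/s): [2.39, 2.39, 3.01, 3.14, 3.14, 3.14].

### API

Orientations are given as a rotation vector (axis times angle).
In Python, from workcell import ctrl gives the robot as it stands. The module is installed in compiled form; this text tells all that it offers.
- The arm moves only by the tool carry_out, never from a script. Its arguments are lists of equal length, an entry for each row: "delta_pos": the shift along the tool's x, y, z in cm, a list of three; "rotation": the turn, a rotation vector about the tool's x, y, z in rad, a list of three. In form: {"delta_pos": [[dx, dy, dz], ...], "rotation": [[wx, wy, wz], ...]}. A call has 1 to 12 rows; each row is the pose to reach, as a shift and turn from the pose commanded when the call began, along the tool's axes at that moment; what a row does not reach only later rows make up. A row lasts 1/12 s, in which the tool goes at most 41.7 mm and 7.16 degrees, less where a joint would pass 70% of its speed; a pose out of reach is approached as far as the arm can. A call with a gripper value outside its range is refused whole. "hand" is the closure in counts, from 0 (fully open) to 255 (shut), set as the call begins (left out, the last holds). The fingers move at their own pace and stop on an object; the grip force is fixed at half the most. Time passes only in rows, so rows that repeat a pose let the fingers close. It gives the time, the measured TCP pose, the force and the opening at its end, in the units of the state.
- ctrl.get_obs(): the state, without advancing time (a new reading comes with each control period).
- ctrl.get_image(name): name is "scene" or "top" or "wrist"; returns the picture (384x512x3 uint8, red, green, blue); there is no depth.
- ctrl.camera_info(name): a dict with "fov_y" (degrees; the focal length in pixels is half the picture's height over the tangent of half this angle, whatever the lens; pixels are square), "cx", "cy" (the principal point, pixels), "R" (3x3) and "t" (3): a world point X has camera coordinates R X + t; the wrist camera has in their place "T_tool_cam" (4x4, takes a point from camera to tool coordinates, whose origin is the TCP and whose axes are the tool frame's). Camera axes: x right, y down, z forward; pixel columns grow to the right and rows downward; lengths in mm; the calibration is good to about 2 mm. A picture is of the moment at which its call begins: read the wrist's pose just before it. camera_info takes no time and is no camera call.
- ctrl.close_job(): hands the job in, once; it reports no verdict.
The state is a dict: "t": time; "qpos": joint angles; "qvel": joint speeds; "joint_torque": joint torques, N m; "ee_pos": TCP position; "orientation": TCP orientation; "ft_force": force on the tool from outside, world axes, zero at the start; "moment": the same for the moment, N m; "width": finger opening in mm.
Only numpy, scipy, OpenCV 4.12 (cv2) and the standard library are available. Lean on these libraries where they do the work, as an engineer would, in place of code of your own. Each camera call takes 0.05 s, during which the arm holds its last target.

### The job

Take the telescopic mist wand by its collar, swing it on its stand until the nozzle points at the middle of the succulent in the round planter, and hold it steady there for about two seconds while the wand is still pushed in. Then, squeezing in the button on the side of the collar, draw the wand out past its first stop to the second (fully extended), still pointing at the succulent, and finish while holding it there by the collar or nozzle; leave the planter and the other things on the bench where they are.

Things in the scene. Friction and masses are not known exactly. Their poses are not given: they have to be found in the camera images.
- wand_pivot (a point): Swivel axis of the mist wand, at the height of the wand's level axis, 120 mm above the bench, on a post 22 mm thick with a fixed round foot (100 mm diameter, 14 mm high). The frame turns with the wand: x along the wand to the nozzle, z up. The aluminium outer tube, 29 mm thick, reaches from 62 mm behind to 132 mm ahead of this point.
- collar: Grey block on the front end of the inner tube (19 mm thick), 46 mm long (x, along the wand), 28 wide (y), 34 high; origin at its centre, on the wand's axis, 170 mm from wand_pivot pushed in, 310 mm drawn out. Axes as wand_pivot. The push button is on its -y side. The black round nozzle (20 to 38 mm) in front of it ends 66 mm ahead of the collar's centre.
- button_face (a point): Centre of the face of the round push button (19 mm diameter) at mid-length and mid-height of the collar's -y side. Out, it stands 7 mm proud; it travels 6 mm towards +y. Two fingers pinching across button and collar (35 mm over both, 29 mm pressed) push it in; it moves along with the collar.
- wand_button (a joint): Button travel in m: 0 out, 0.006 fully in (5.5 N spring, springs out when let go). In by 4.5 mm or more it frees the telescope; out, it locks the telescope (3 mm play) when pushed in, at the first stop and at the second.
- wand_slide (a joint): How far the telescope is drawn out in m, along the wand's x: 0 pushed in, 0.07 first stop, 0.14 second stop, the hard end of travel. Drawing needs the button held in, then about 3 to 4 N; a light spring draws it back in if it is let go with the button in.
- wand_swivel (a joint): Swivel angle of the wand about its post in rad, growing counter-clockwise from above, from -1.1 to 1.1; the stand's own yaw varies, so take the wand's direction from wand_pivot. It stays where it is left (friction about 1 N at the collar).
- planter_top (a point): Centre of the mouth of the round glazed planter with a succulent, 100 mm above the bench; 136 mm diameter at the mouth, loose, about 2.5 kg; leaves up to 135 mm high (seen only). It stands 0.42 to 0.62 m from the pivot, so the extended nozzle (tip 376 mm from the pivot) ends short of or just over the rim, above its height.
- prop_box: Clear acrylic propagation box with a closed door, 120 x 110 x 130 mm high, origin at the centre of its underside; bystander. It and the planter may be on either side of each other.
- tray: White ceramic pebble tray, 110 x 160 x 22 mm, origin at the centre of its underside; bystander.
- pruner: Black pruner lying flat, 190 mm long (x), 65 mm wide, 18 mm high, origin on the bench near its middle; bystander.
- fork: Aluminium hand fork with wooden handle lying flat, from 150 mm behind (-x) to 123 mm ahead of its origin, 66 mm wide, 24 mm high; bystander.
Not all that is in view belongs to the job. What is shaped like the part that bears planter_top but yellow is not meant.

How it is judged:
By the outcome, as a careful person would: the job done as asked, in the order asked, and still so for the second after the job is handed in, while the arm keeps its last pose, push and grip.
It also fails if it takes over 38 s, if anything falls off the work surface, if the arm or the gripper's body presses on something with over 40 N, if the wrist force passes 120 N, or if a joint passes its speed limit or range.

## Working session

There is one attempt and no reset: what is moved stays moved. The work goes in short steps, Python scripts to look and compute and a tool call to move; the robot and the scene stay as the last step left them, time stands still between calls to the robot, and variables do not carry over. Pictures are saved under pics/ and viewed, and the job is handed in when it is done.

Besides the shell and the picture viewer there is one more tool, called as a command line: name --argument value ..., lists and objects as JSON in quotes. carry_out: Moves the arm, as the interface text tells. Its arguments: {"type":"object","properties":{"delta_pos":{"type":"array","items":{"type":"array","items":{"type":"number"}}},"rotation":{"type":"array","items":{"type":"array","items":{"type":"number"}}},"hand":{"type":"number"}},"required":["delta_pos","rotation"]}

```bash
mkdir -p pics
python3 - <<'E'
from workcell import ctrl
import cv2
o=ctrl.get_obs();print({k:(v if not hasattr(v,'round') else v) for k,v in o.items()})
for n in("scene","top"):
    im=ctrl.get_image(n);cv2.imwrite(f"pics/{n}0.png",im[:,:,::-1]);print(n,ctrl.camera_info(n))
print(ctrl.camera_info("wrist"))
E
```

```text
{'t': 0.0, 'qpos': array([-1.26598259e+00,  4.23812236e-01,  1.63069984e+00, -1.42384107e-05,
        1.08861250e+00, -1.90206587e-02]), 'qvel': array([ 0.002642  , -0.00040137,  0.00083011,  0.00199772,  0.00092088,
       -0.00021824]), 'joint_torque': array([ 3.25733308e-03, -5.44616854e+01, -2.73662961e+01,  6.47116243e-02,
        2.27025751e-02, -1.02837037e-04]), 'ee_pos': array([ 198.71576367, -591.97022182,  221.91570087]), 'orientation': array([-1.3442438 ,  0.96830578, -0.96626139]), 'ft_force': array([-0.05054227,  0.46340845, -0.43011759]), 'moment': array([-0.00849186, -0.01224391, -0.01316836]), 'width': 87.96618576135}
scene {'fov_y': 53.24192171223288, 'cx': 256.97508674789253, 'cy': 188.88433223305537, 'R': array([[-0.04561643,  0.99893623, -0.006749  ],
       [ 0.72983291,  0.0287132 , -0.68302231],
       [-0.68210195, -0.03608268, -0.73036633]]), 't': array([  42.06616438, -323.84093294, 1577.40674242])}
top {'fov_y': 43.58651670412994, 'cx': 249.84042150711488, 'cy': 191.669726174279, 'R': array([[-0.02783138, -0.99959159, -0.00648576],
       [-0.99234313,  0.02840947, -0.12019991],
       [ 0.12033507,  0.00309077, -0.99272852]]), 't': array([ -29.74911062,  544.29240856, 1421.54757366])}
{'fov_y': 71.8359185398126, 'cx': 251.70923122234143, 'cy': 188.14340428455137, 'T_tool_cam': array([[ 9.99999930e-01, -2.63006308e-04,  2.67713793e-04,
         1.24426095e+00],
       [-3.28361543e-04, -2.67763024e-01,  9.63484746e-01,
        -1.61751454e+02],
       [-1.81718711e-04, -9.63484766e-01, -2.67763092e-01,
         7.20735570e+01],
       [ 0.00000000e+00,  0.00000000e+00,  0.00000000e+00,
         1.00000000e+00]])}
```

View pics/scene0.png

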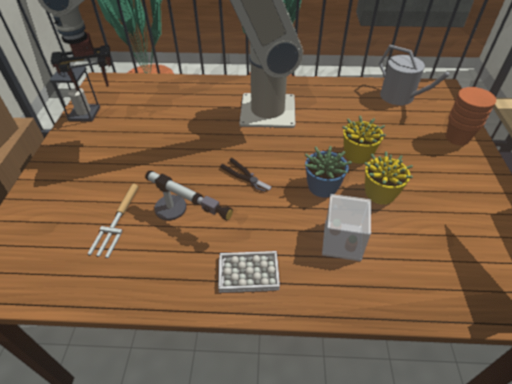

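View pics/top0.png

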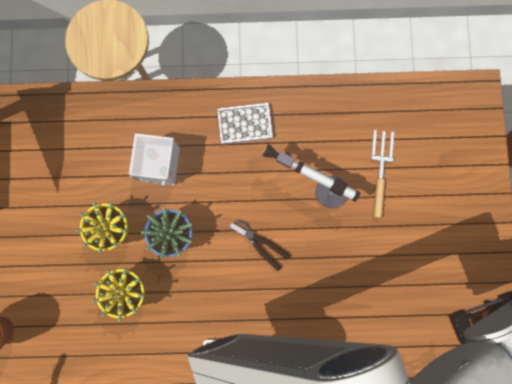

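Scene: the wand runs from (152,177) to the nozzle at (228,212), with its foot at (170,206). Possible targets are the blue planter (327,172) and the two yellow ones, (362,140) and (386,178). In the top view these are blue (168,233) and yellow (103,227) and (120,294). The yellow ones are decoys, so I choose blue and check it in a close crop.

Run:
```python
import cv2,numpy as np
a=cv2.imread("pics/top0.png");b=cv2.imread("pics/scene0.png")
c1=cv2.resize(a[130:270,130:400],None,fx=2.9,fy=2.9,interpolation=cv2.INTER_CUBIC)
cv2.imwrite("pics/c_top.png",c1)
c2=cv2.resize(b[130:250,130:370],None,fx=3.3,fy=3.3,interpolation=cv2.INTER_CUBIC)
cv2.imwrite("pics/c_scene.png",c2)
```

```text
(no output)
```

View pics/c_top.png

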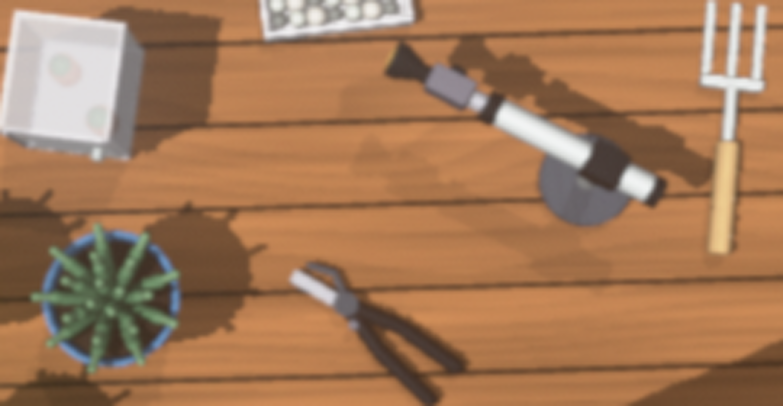

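View pics/c_scene.png

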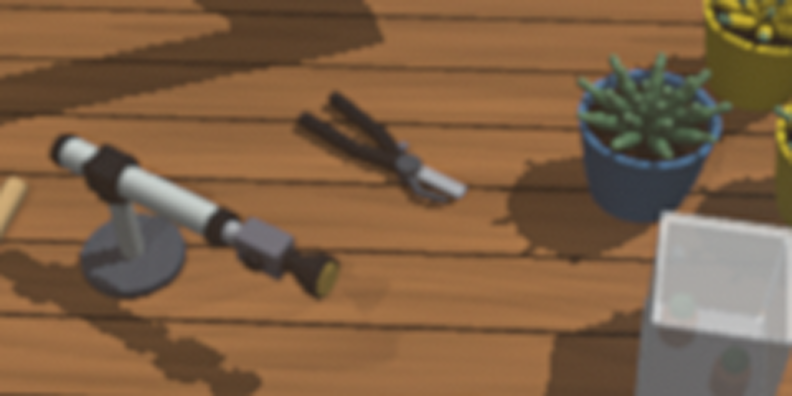

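The crop confirms the blue planter with the green succulent. In it the collar is at about (450,85), the pivot clamp at (605,162) and the nozzle tip at (398,60). Next I measure these by ray casting.

```bash
cat > h.py <<'E'
import numpy as np,cv2
from workcell import ctrl
from scipy.spatial.transform import Rotation as Rn
def K(ci): 
    f=192/np.tan(np.radians(ci['fov_y']/2)); return f,ci['cx'],ci['cy']
def RT(n,pose=None):
    ci=ctrl.camera_info(n)
    if n!="wrist": return ci,np.array(ci['R']),np.array(ci['t'])
    T=ci['T_tool_cam'];p,o=pose;Rt=Rn.from_rotvec(o).as_matrix()
    Rwc=Rt@T[:3,:3];c=Rt@T[:3,3]+p
    return ci,Rwc.T,-Rwc.T@c
def ray(n,uv,z,pose=None):
    ci,R,t=RT(n,pose);f,cx,cy=K(ci)
    d=R.T@np.array([(uv[0]-cx)/f,(uv[1]-cy)/f,1]);c=-R.T@t
    return c+d*(z-c[2])/d[2]
def proj(n,X,pose=None):
    ci,R,t=RT(n,pose);f,cx,cy=K(ci);x=R@np.array(X)+t
    return np.array([cx+f*x[0]/x[2],cy+f*x[1]/x[2]])
E
python3 - <<'E'
from h import *
for n in("top","scene"):
    a=cv2.imread(f"pics/{n}0.png");h=cv2.cvtColor(a,cv2.COLOR_BGR2HSV)
    m=cv2.inRange(h,(100,90,60),(118,255,255))
    k,l,s,c=cv2.connectedComponentsWithStats(m)
    for i in range(1,k):
        if s[i,4]>25: print(n,'blue',s[i],c[i])
    # yellow planters ignored; white tube
    m=cv2.inRange(h,(0,0,150),(179,50,255))
    k,l,s,c=cv2.connectedComponentsWithStats(m)
    for i in range(1,k):
        if s[i,4]>40 and s[i,4]<3000: print(n,'white',s[i],c[i],ray(n,c[i],120))
E
```

```text
top white [ 32   0  66  21 570] [64.87017544  5.52807018] [1109.5666404   492.49720333  120.        ]
top white [146  23  37  28 527] [159.0056926   33.55028463] [1012.82247623  210.91540485  120.        ]
top white [141  53  20  21 277] [151.06859206  63.22021661] [921.85202279 234.77319846 120.        ]
top white [ 75  69  25  13 150] [82.74666667 76.88      ] [886.18648937 435.76357092 120.        ]
top white [127  70  15  10  83] [134.39759036  75.5060241 ] [885.77862703 283.88254047 120.        ]
top white [152  74  16   6  61] [159.91803279  76.72131148] [879.80737382 208.91075064 120.        ]
top white [ 218  103   55   41 1764] [245.0345805  122.93650794] [733.47138566 -37.03919296 120.        ]
top white [371 130  23  49 435] [382.22068966 151.24597701] [ 638.58594053 -428.34357768  120.        ]
top white [ 129  134   45   52 1754] [151.14652223 157.43386545] [639.8536112  235.41835944 120.        ]
top white [300 165  34  23 331] [316.69486405 176.09365559] [ 571.95989067 -237.34925011  120.        ]
top white [344 187  12  12  99] [349.28282828 192.67676768] [ 521.692722
[... 3425 characters left out ...]
1  15  23  76] [ 94.89473684 242.39473684] [ 761.374384   -424.05226808  120.        ]
scene white [ 97 233  14  23  77] [103.53246753 243.62337662] [ 764.23375505 -400.54867673  120.        ]
scene white [106 234  14  23  80] [112.325 244.925] [ 767.28296255 -376.71276822  120.        ]
scene white [219 251  61  38 873] [246.39633448 272.63573883] [833.44654683 -28.73842136 120.        ]
scene white [253 255  15  12  93] [261.22580645 259.68817204] [795.6072546    5.54949919 120.        ]
scene white [239 257   7  11  57] [242.21052632 261.70175439] [803.32525488 -41.01262934 120.        ]
scene white [246 262  15  17 122] [253.37704918 270.01639344] [825.55047987 -12.31872905 120.        ]
```

Run:
```python
from h import *
a=cv2.imread("pics/top0.png");h=cv2.cvtColor(a,cv2.COLOR_BGR2HSV)
b=cv2.imread("pics/scene0.png");hb=cv2.cvtColor(b,cv2.COLOR_BGR2HSV)
print(hb[180:188:3,322],h[225:245:5,145:149])
for n,hh,roi in(("top",h,(130,200,200,265)),("scene",hb,(295,140,355,205))):
    m=cv2.inRange(hh,(100,70,30),(125,255,255));z=m*0;x0,y0,x1,y1=roi;z[y0:y1,x0:x1]=255;m&=z
    pts=cv2.findNonZero(m);hull=cv2.convexHull(pts);print(n,len(pts),cv2.boundingRect(pts))
    if n=="top":
        P=np.array([ray(n,p,100)[:2] for p in hull[:,0]]).astype(np.float32)
        print(cv2.minEnclosingCircle(P),cv2.fitEllipse(P))
        print([ray(n,(c[0],c[1]),100) for c in [cv2.fitEllipse(hull)[0]]])
# grey-ish collar & foot
for n,hh,roi in(("top",h,(260,140,365,215)),):
    x0,y0,x1,y1=roi
    for nm,lo,hi in(("grey",(110,15,60),(179,90,150)),):
        m=cv2.inRange(hh,lo,hi);z=m*0;z[y0:y1,x0:x1]=255;m&=z
        k,l,s,c=cv2.connectedComponentsWithStats(m)
        for i in range(1,k):
            if s[i,4]>12:print(n,nm,s[i],c[i],ray(n,c[i],120),ray(n,c[i],14))
for u in((285.2,159.3),(267.5,150.7),(338.6,186),(355.9,195.5)): print('top',ray('top',u,120)[:2])
print('foot',ray('top',(331.7,193.1),14))
# scene picks
for u in((130+265/3.3,130+247/3.3),(130+327/3.3,130+278/3.3)): print('scene',ray('scene',u,120)[:2])
print('foot scene',ray('scene',(130+132/3.3,130+252/3.3),14))
```

```text
[[106  87  94]
 [109  53  68]
 [108  49  67]] [[[170  22 105]
  [108  77 152]
  [106 101 166]
  [107  97 137]]

 [[102  63 130]
  [102  73 126]
  [ 92  44  98]
  [ 62  38  94]]

 [[107  76 145]
  [106  89 134]
  [104  67  99]
  [ 69  23  78]]

 [[  7  54 170]
  [111  51 170]
  [107  92 156]
  [107  86 113]]]
top 191 (145, 210, 47, 46)
((425.227294921875, 192.68614196777344), 66.61116027832031) ((424.55670166015625, 192.42681884765625), (129.61463928222656, 131.8683624267578), 167.52947998046875)
[array([424.18823302, 192.41430424, 100.        ])]
scene 170 (306, 151, 42, 31)
top grey [277 153  17  14 135] [284.75555556 159.21481481] [ 623.50219937 -148.06166566  120.        ] [ 643.45022862 -155.75650754   14.        ]
top [ 623.2172537  -149.32590529]
top [649.78481489 -99.41396404]
top [ 541.6767232  -298.34145004]
top [ 513.09450265 -346.01036898]
foot [ 533.91915467 -295.57978776   14.        ]
scene [ 622.77081614 -143.38484715]
scene [654.39806541 -87.6797622 ]
foot scene [ 543.74053609 -291.48560591   14.        ]
```

```bash
cat >> h.py <<'E'
def pose():
    o=ctrl.get_obs();return np.array(o['ee_pos']),np.array(o['orientation']),o
def goal(tcp,b):
    """tool down, tool x at bearing b(rad)"""
    x=np.array([np.cos(b),np.sin(b),0]);y=np.array([0,0,-1.]);z=np.cross(x,y)
    return np.array(tcp,float),Rn.from_matrix(np.c_[x,y,z])
def step(p0,R0,g):
    p,R=g;return (R0.inv().apply(p-p0)/10).round(2),(R0.inv()*R).as_rotvec().round(3)
E
python3 - <<'E'
from h import *
p,o,ob=pose();R=Rn.from_rotvec(o);print(R.as_matrix().round(3),ob['t'])
for b in(151,-29): print(b,step(p,R,goal((623.3-50*.485,-147-50*.875,290),np.radians(b))))
E
```

```text
[[ 0.318 -0.     0.948]
 [-0.948  0.001  0.318]
 [-0.001 -1.     0.   ]] 0.1
151 (array([-25.32,  -6.77,  50.72]), array([ 2.000e-03,  2.401e+00, -1.000e-03]))
-29 (array([-25.32,  -6.77,  50.72]), array([-0.001, -0.741, -0.001]))
```

carry_out --delta_pos '[[-1,0,1.9],[-2.8,0,5.3],[-4.6,0,8.7],[-6.4,0,12.1],[-8.2,0,15.5],[-10,0,19],[-11.8,0,22.4],[-13.6,0,25.8],[-15.4,0,29.2],[-17.2,0,32.6],[-19,0,36],[-20.8,0,39.4]]' --rotation '[[0,-0.03,0],[0,-0.07,0],[0,-0.12,0],[0,-0.17,0],[0,-0.21,0],[0,-0.26,0],[0,-0.31,0],[0,-0.35,0],[0,-0.4,0],[0,-0.45,0],[0,-0.49,0],[0,-0.54,0]]'

```text
t: 1.1
ee_pos: [507.1, -268.2, 222.5]
orientation: [-1.499, 0.552, -0.551]
ft_force: [0.7, -0.9, -0.1]
width: 87.9
```

Run:
```python
from h import *
p,o,ob=pose();R=Rn.from_rotvec(o);print(ob['t'],p,ob['qpos'].round(2))
print(step(p,R,goal((623,-147,220),np.radians(-29))))
```

```text
1.1 [ 507.07798428 -268.18470939  222.4753119 ] [-0.51  0.35  1.75 -0.    1.05  0.2 ]
(array([ 0.98,  0.25, 16.74]), array([ 0.   , -0.199, -0.   ]))
```

carry_out --delta_pos '[[0.2,0,3.4],[0.4,0,6.8],[0.6,0,10.2],[0.8,0.1,13.4],[1,0.2,15.6],[1,0.2,16.7],[1,0.2,16.7],[1,0.2,16.7]]' --rotation '[[0,-0.04,0],[0,-0.08,0],[0,-0.12,0],[0,-0.16,0],[0,-0.19,0],[0,-0.2,0],[0,-0.2,0],[0,-0.2,0]]'

```text
t: 1.77
ee_pos: [621.7, -149.5, 220.2]
orientation: [-1.534, 0.398, -0.396]
ft_force: [-0.1, -0.2, -0.3]
width: 87.7
```

Run:
```python
from h import *
p,o,ob=pose();im=ctrl.get_image("wrist")[:,:,::-1];cv2.imwrite("pics/w1.png",im);np.save("w1.npy",np.r_[p,o])
print(ob['t'],p,o)
print(proj("wrist",(623.3,-147,120),(p,o)),proj("wrist",(540.5,-296,120),(p,o)))
```

```text
1.7667 [ 621.66069031 -149.54171775  220.1846986 ] [-1.53441451  0.39836577 -0.39642626]
[251.79233456 183.97703432] [251.76723961 322.10209683]
```

View pics/w1.png

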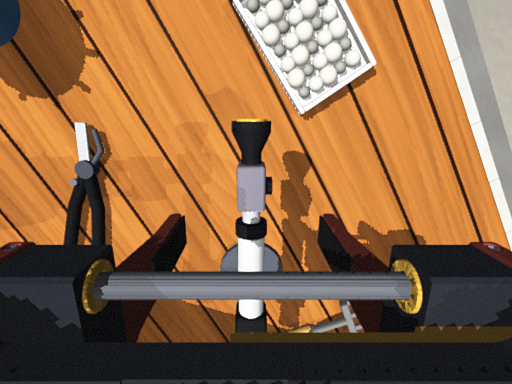

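The wand lies along the image column, with the collar at (251,187), the button on its right at (269,185) and the nozzle tip at (251,121). Alignment is good. Next I refine the collar position and the wand's bearing.

Run:
```python
from h import *
im=cv2.imread("pics/w1.png");hs=cv2.cvtColor(im,cv2.COLOR_BGR2HSV)
po=np.load("w1.npy");P=(po[:3],po[3:])
print(hs[190,250],hs[250,250],hs[220,250])
m=cv2.inRange(hs,(115,10,90),(150,90,190));z=m*0;z[155:218,225:275]=255;m&=z
k,l,s,c=cv2.connectedComponentsWithStats(m);i=1+s[1:,4].argmax();print(s[i],c[i])
x,y,w,h=s[i,:4]
for u,zz in((c[i],137),((x+w/2,y),137),((x+w/2,y+h),137)):print(ray("wrist",u,zz,P)[:2])
m=cv2.inRange(hs,(0,0,170),(179,40,255));z=m*0;z[236:275,230:275]=255;m&=z;M=cv2.moments(m,True);r=(M['m10']/M['m00'],M['m01']/M['m00']);print(r)
A=ray("wrist",c[i],137,P)[:2];B=ray("wrist",r,134,P)[:2];T=ray("wrist",(251,123),139,P)[:2]
for Q in(A,T):d=Q-B;print(Q,B,np.degrees(np.arctan2(d[1],d[0])),np.linalg.norm(d))
```

```text
[133  21 173] [  0   0 253] [128   5 225]
[ 237  166   28   47 1229] [250.84052075 188.03661513]
[ 622.71997686 -146.18654887]
[ 633.27988232 -127.52636724]
[ 610.44308842 -168.56093249]
(248.66666666666666, 255.84583333333333)
[ 622.71997686 -146.18654887] [ 584.52493634 -210.09484376] 59.135185983818786 74.45220799747679
[652.35804911 -93.2599795 ] [ 584.52493634 -210.09484376] 59.86099318807284 135.09891447337282
```

carry_out --delta_pos '[[0.1,1.5,0.1],[0.2,4,0.2],[0.3,6.5,0.2],[0.3,9,0.2],[0.3,11,0.2],[0.3,11.9,0.2],[0.3,11.9,0.2],[0.3,11.9,0.2]]' --rotation '[[0,0,0],[0,0,0],[0,0,0],[0,0,0],[0,0,0],[0,0,0],[0,0,0],[0,0,0]]'

```text
t: 2.48
ee_pos: [625.5, -150.1, 102.0]
orientation: [-1.534, 0.399, -0.398]
ft_force: [-0.0, -0.5, 0.6]
width: 87.5
```

carry_out --delta_pos '[[0,0,0],[0,0,0],[0,0,0],[0,0,0],[0,0,0],[0,0,0],[0,0,0],[0,0,0]]' --rotation '[[0,0,0],[0,0,0],[0,0,0],[0,0,0],[0,0,0],[0,0,0],[0,0,0],[0,0,0]]' --hand 138

```text
t: 3.15
ee_pos: [625.9, -149.1, 101.7]
orientation: [-1.534, 0.397, -0.397]
ft_force: [0.0, 0.6, -0.1]
width: 41.0
```

Run:
```python
from h import *
p,o,ob=pose();im=ctrl.get_image("wrist")[:,:,::-1];cv2.imwrite("pics/w2.png",im);np.save("w2.npy",np.r_[p,o])
print(ob['t'],p,o,ob['width'],ob['ft_force'])
```

```text
3.15 [ 625.91187495 -149.1229161   101.69499696] [-1.5340266   0.39734208 -0.39735058] 40.96809100225256 [ 0.04623169  0.5644532  -0.09417843]
```

View pics/w2.png

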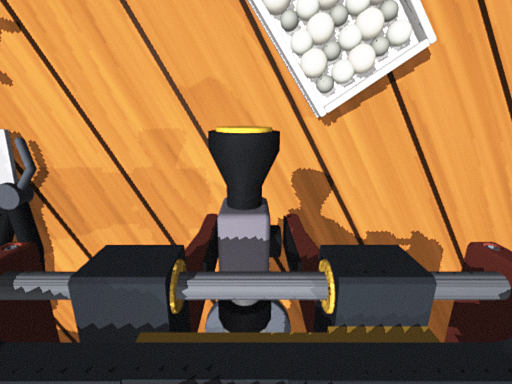

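The jaws straddle the collar at 41 mm, and the button at (276,240) is not pressed. I swing it caged like this so the telescope stays locked.

Run:
```python
import numpy as np
for d in(1,3,5.5,8,10.5,13,15.5,18,20.5,23):
    t=np.radians(d);print([round((-170.5*np.sin(t)+4.6*(np.cos(t)-1))/10,2),0,round((170.5*(np.cos(t)-1)+4.6*np.sin(t))/10,2)],round(-t,3))
```

```text
[np.float64(-0.3), 0, np.float64(0.01)] -0.017
[np.float64(-0.89), 0, np.float64(0.0)] -0.052
[np.float64(-1.64), 0, np.float64(-0.03)] -0.096
[np.float64(-2.38), 0, np.float64(-0.1)] -0.14
[np.float64(-3.11), 0, np.float64(-0.2)] -0.183
[np.float64(-3.85), 0, np.float64(-0.33)] -0.227
[np.float64(-4.57), 0, np.float64(-0.5)] -0.271
[np.float64(-5.29), 0, np.float64(-0.69)] -0.314
[np.float64(-6.0), 0, np.float64(-0.92)] -0.358
[np.float64(-6.7), 0, np.float64(-1.18)] -0.401
```

carry_out --delta_pos '[[0,0,0],[-0.3,0,0],[-0.9,0,0],[-1.64,0,-0.03],[-2.38,0,-0.1],[-3.11,0,-0.2],[-3.85,0,-0.33],[-4.57,0,-0.5],[-5.29,0,-0.7],[-6,0,-0.92],[-6.5,0,-1.1],[-6.7,0,-1.18]]' --rotation '[[0,0,0],[0,-0.017,0],[0,-0.052,0],[0,-0.096,0],[0,-0.14,0],[0,-0.183,0],[0,-0.227,0],[0,-0.271,0],[0,-0.314,0],[0,-0.358,0],[0,-0.388,0],[0,-0.401,0]]' --hand 148

```text
t: 4.2
ee_pos: [560.9, -126.7, 101.7]
orientation: [-1.569, 0.082, -0.081]
ft_force: [0.8, 1.4, 0.3]
width: 36.5
```

Run:
```python
from h import *
p,o,ob=pose();R=Rn.from_rotvec(o)
x=R.as_matrix()[:,0];print(ob['t'],p,np.degrees(np.arctan2(x[1],x[0])),ob['width'],ob['ft_force'])
P=np.array([539.2,-296]);B=np.radians(103.2);u=np.array([np.cos(B),np.sin(B)]);n=np.array([-u[1],u[0]])
g=np.r_[P+u*170.5-n*2.3,101.5];print(g,step(p,R,goal(g,B-np.pi/2)))
r=p[:2]-P;v0=r
for d in(1,3,6,9,12,15,17.5,19):
    t=np.radians(d);rr=np.array([[np.cos(t),-np.sin(t)],[np.sin(t),np.cos(t)]])@r
    print(d,step(p,R,(np.r_[P+rr,101.5],Rn.from_rotvec([0,0,t])*R)))
```

```text
4.2 [ 560.93775085 -126.71078203  101.74740395] -5.95283925978974 36.52374125665925 [0.76703056 1.37549655 0.33412795]
[ 502.50540812 -129.47959006  101.5       ] (array([-5.78,  0.03, -0.88]), array([-0.   , -0.334, -0.   ]))
1 (array([-0.3 ,  0.02,  0.  ]), array([-0.   , -0.017,  0.   ]))
3 (array([-0.89,  0.02, -0.  ]), array([-0.   , -0.052,  0.   ]))
6 (array([-1.79,  0.02, -0.05]), array([-0.   , -0.105,  0.   ]))
9 (array([-2.67,  0.03, -0.15]), array([-0.   , -0.157,  0.   ]))
12 (array([-3.56,  0.03, -0.29]), array([-0.   , -0.209,  0.   ]))
15 (array([-4.43,  0.03, -0.48]), array([-0.   , -0.262,  0.   ]))
17.5 (array([-5.15,  0.03, -0.67]), array([-0.   , -0.305,  0.   ]))
19 (array([-5.58,  0.03, -0.8 ]), array([-0.   , -0.332,  0.   ]))
```

carry_out --delta_pos '[[-0.3,0,0],[-0.9,0,0],[-1.64,0,-0.04],[-2.38,0,-0.12],[-3.11,0,-0.22],[-3.85,0,-0.36],[-4.57,0,-0.54],[-5.1,0,-0.68],[-5.5,0,-0.8],[-5.7,0,-0.86],[-5.78,0,-0.88],[-5.78,0,-0.88]]' --rotation '[[0,-0.017,0],[0,-0.052,0],[0,-0.096,0],[0,-0.14,0],[0,-0.183,0],[0,-0.227,0],[0,-0.271,0],[0,-0.302,0],[0,-0.323,0],[0,-0.332,0],[0,-0.334,0],[0,-0.334,0]]'

```text
t: 5.2
ee_pos: [503.2, -129.7, 101.7]
orientation: [-1.563, -0.179, 0.179]
ft_force: [-0.9, -1.1, -0.6]
width: 36.8
```

Run:
```python
from h import *
p,o,ob=pose();im=ctrl.get_image("wrist")[:,:,::-1];cv2.imwrite("pics/w3.png",im);np.save("w3.npy",np.r_[p,o])
im2=ctrl.get_image("top")[:,:,::-1];cv2.imwrite("pics/top3.png",im2)
cv2.imwrite("pics/c_top3.png",cv2.resize(im2[130:270,130:400],None,fx=2.9,fy=2.9,interpolation=cv2.INTER_CUBIC))
x=Rn.from_rotvec(o).as_matrix()[:,0];print(ob['t'],p,np.degrees(np.arctan2(x[1],x[0])),ob['width'],ob['ft_force'])
print(proj("wrist",(424.7,192.5,100),(p,o)))
```

```text
5.2 [ 503.20846315 -129.65514187  101.69342977] 13.039321683402543 36.82187255168477 [-0.94496774 -1.07990524 -0.62977826]
[ 243.02100773 -699.02483195]
```

View pics/w3.png

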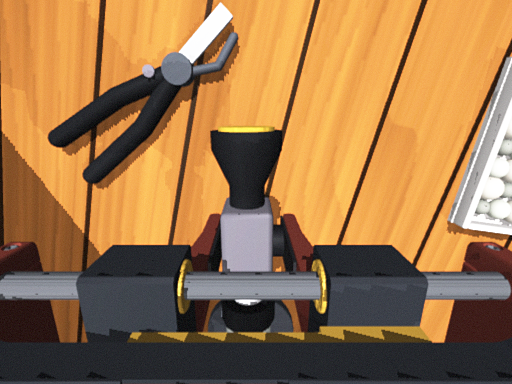

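View pics/c_top3.png

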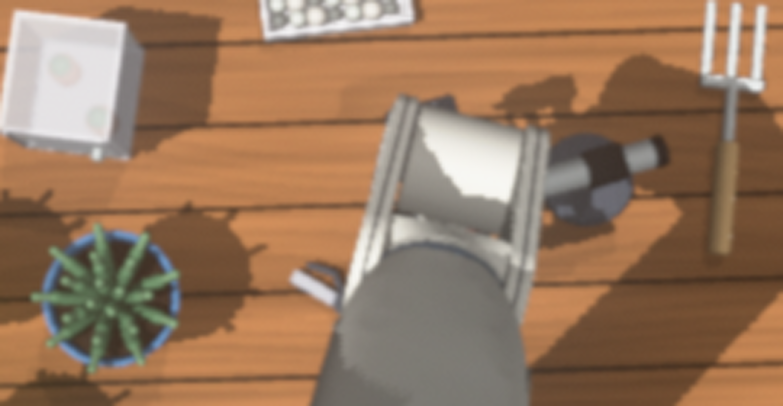

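Run:
```python
from h import *
def L(f,us):
    po=np.load(f);return [ray("wrist",u,z,(po[:3],po[3:]))[:2] for u,z in us]
def edges(fn,row,x0,x1):
    g=cv2.cvtColor(cv2.imread(fn),cv2.COLOR_BGR2HSV)[row,x0:x1,2].astype(int);return g
# nozzle dark runs by row
for fn,rows in(("pics/w1.png",(127,135,150,158)),("pics/w3.png",(140,155,175,190,))):
    h=cv2.imread(fn)
    for r in rows:
        v=h[r,200:300].max(1);d=np.where(v<70)[0]+200;print(fn,r,d.min(),d.max(),(d.min()+d.max())/2)
for f,pts in(("w1.npy",[((251.3,123),120),((251.3,188),137)]),("w3.npy",[((246.5,131),120),((247.5,232),137)])):
    A,B=L(f,pts);d=A-B;print(f,A,B,np.degrees(np.arctan2(*d[::-1])))
for u in((658,150),(605,165)):print(ray("top",(130+u[0]/2.9,130+u[1]/2.9),120))
```

```text
pics/w1.png 127 220 294 257.0
pics/w1.png 135 225 298 261.5
pics/w1.png 150 233 261 247.0
pics/w1.png 158 238 260 249.0
pics/w3.png 140 211 282 246.5
pics/w3.png 155 215 278 246.5
pics/w3.png 175 225 272 248.5
pics/w3.png 190 230 269 249.5
w1.npy [651.34390774 -93.04311504] [ 622.20498583 -145.53282181] 60.96377171228844
w3.npy [485.28722118 -68.78553973] [ 497.19749992 -117.68907968] 103.68770268342746
[ 552.45649439 -350.98928098  120.        ]
[ 539.104283   -298.27151993  120.        ]
```

Run:
```python
from h import *
print(ray("scene",(327.3,165.5),100))
P=np.array([539.8,-297.5])
for c in((424.7,192.5),ray("scene",(327.3,165.5),100)[:2]):
    d=np.array(c)-P;print(np.degrees(np.arctan2(d[1],d[0])),np.linalg.norm(d))
p,o,ob=pose();R=Rn.from_rotvec(o);B=np.radians(103.2);u=np.array([np.cos(B),np.sin(B)]);n=np.array([-u[1],u[0]])
r=p[:2]-P;print(r@u,r@n,ob['t'])
print(step(p,R,goal(np.r_[P+u*(r@u)-n*0.5,101.5],B-np.pi/2)))
```

```text
[428.68473041 199.55223919 100.        ]
103.21901053409978 503.336875263476
102.60120003575922 509.3206569715148
171.7273383995243 -2.8135774343795275 5.3
(array([-0.23,  0.02, -0.  ]), array([ 0.   , -0.003, -0.   ]))
```

Wand bearing is about 103.4° and the bearing to the planter centre is 103.2°, so it is on target. I hold here, still locked.

carry_out --delta_pos '[[0,0,0],[0,0,0],[0,0,0],[0,0,0],[0,0,0],[0,0,0],[0,0,0],[0,0,0],[0,0,0],[0,0,0],[0,0,0],[0,0,0]]' --rotation '[[0,0,0],[0,0,0],[0,0,0],[0,0,0],[0,0,0],[0,0,0],[0,0,0],[0,0,0],[0,0,0],[0,0,0],[0,0,0],[0,0,0]]'

```text
t: 6.3
ee_pos: [503.2, -129.6, 101.7]
orientation: [-1.563, -0.179, 0.179]
ft_force: [-0.8, -0.3, 0.5]
width: 37.0
```

carry_out --delta_pos '[[0,0,0],[0,0,0],[0,0,0],[0,0,0],[0,0,0],[0,0,0],[0,0,0],[0,0,0],[0,0,0],[0,0,0],[0,0,0],[0,0,0]]' --rotation '[[0,0,0],[0,0,0],[0,0,0],[0,0,0],[0,0,0],[0,0,0],[0,0,0],[0,0,0],[0,0,0],[0,0,0],[0,0,0],[0,0,0]]'

```text
t: 7.3
ee_pos: [503.2, -129.6, 101.7]
orientation: [-1.563, -0.179, 0.179]
ft_force: [-0.5, 0.4, -0.0]
width: 36.5
```

carry_out --delta_pos '[[-0.05,0,0],[-0.1,0,0],[-0.15,0,0],[-0.2,0,0],[-0.2,0,0],[-0.2,0,0],[-0.2,0,0],[-0.2,0,0],[-0.2,0,0],[-0.2,0,0],[-0.2,0,0],[-0.2,0,0]]' --rotation '[[0,0,0],[0,0,0],[0,0,0],[0,0,0],[0,0,0],[0,0,0],[0,0,0],[0,0,0],[0,0,0],[0,0,0],[0,0,0],[0,0,0]]' --hand 200

```text
t: 8.3
ee_pos: [501.3, -130.0, 101.7]
orientation: [-1.563, -0.179, 0.179]
ft_force: [0.3, 2.0, 0.0]
width: 28.3
```

Run:
```python
from h import *
p,o,ob=pose();im=ctrl.get_image("wrist")[:,:,::-1];cv2.imwrite("pics/w4.png",im);np.save("w4.npy",np.r_[p,o])
x=Rn.from_rotvec(o).as_matrix()[:,0];print(ob['t'],p,np.degrees(np.arctan2(x[1],x[0])),ob['width'],ob['ft_force'],ob['qpos'])
```

```text
8.3 [ 501.27040227 -129.97787465  101.69198809] 13.064194850737957 28.340529686937714 [0.3236987  2.00829158 0.03426352] [-2.76748658e-01  4.49628213e-01  1.94406350e+00  1.41398196e-04
  7.47884138e-01 -5.04865537e-01]
```

View pics/w4.png

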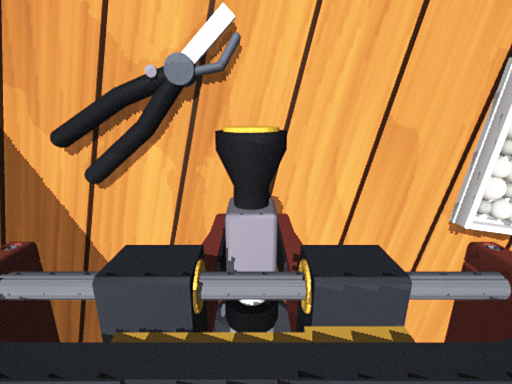

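carry_out --delta_pos '[[0,0,0],[0,0,0],[0,0,0],[0,0,0],[0,0,0],[0,0,0],[0,0,0],[0,0,0],[0,0,0],[0,0,0],[0,0,0],[0,0,0]]' --rotation '[[0,0,0],[0,0,0],[0,0,0],[0,0,0],[0,0,0],[0,0,0],[0,0,0],[0,0,0],[0,0,0],[0,0,0],[0,0,0],[0,0,0]]'

```text
t: 9.35
ee_pos: [501.2, -130.0, 101.7]
orientation: [-1.563, -0.179, 0.179]
ft_force: [1.1, 3.1, -0.3]
width: 28.8
```

carry_out --delta_pos '[[0,0,0],[0,0,0],[0,0,0],[0,0,0],[0,0,0],[0,0,0],[0,0,0],[0,0,0],[0,0,0],[0,0,0],[0,0,0],[0,0,0]]' --rotation '[[0,0,0],[0,0,0],[0,0,0],[0,0,0],[0,0,0],[0,0,0],[0,0,0],[0,0,0],[0,0,0],[0,0,0],[0,0,0],[0,0,0]]'

```text
t: 10.35
ee_pos: [501.2, -130.0, 101.7]
orientation: [-1.563, -0.179, 0.179]
ft_force: [1.6, 3.3, 0.4]
width: 28.6
```

Run:
```python
from h import *
p,o,ob=pose();R=Rn.from_rotvec(o)
print(ob['t'],p,ob['width'],ob['ft_force'])
P=np.array([539.6,-297]);B=np.radians(103.1);u=np.array([np.cos(B),np.sin(B)]);n=np.array([-u[1],u[0]])
r=p[:2]-P;print(r@u,r@n)
for d in(70,140):print(step(p,R,goal(np.r_[P+u*(r@u+d)-n*0.5,101.7],B-np.pi/2)))
```

```text
10.35 [ 501.20669871 -130.03432756  101.67092076] 28.647540854973144 [1.56174983 3.26849242 0.38592038]
171.32244425361287 -0.4488351917388598
(array([ 0., -0.,  7.]), array([-0.   , -0.001, -0.   ]))
(array([-0., -0., 14.]), array([-0.   , -0.001, -0.   ]))
```

carry_out --delta_pos '[[0,0,0.2],[0,0,0.6],[0,0,1.2],[0,0,1.9],[0,0,2.6],[0,0,3.3],[0,0,4],[0,0,4.7],[0,0,5.4],[0,0,6.1],[0,0,6.8],[0,0,7.5]]' --rotation '[[0,0,0],[0,0,0],[0,0,0],[0,0,0],[0,0,0],[0,0,0],[0,0,0],[0,0,0],[0,0,0],[0,0,0],[0,0,0],[0,0,0]]'

```text
t: 11.35
ee_pos: [484.1, -56.3, 101.7]
orientation: [-1.563, -0.179, 0.179]
ft_force: [0.7, -4.1, -0.7]
width: 29.0
```

carry_out --delta_pos '[[0,0,0.7],[0,0,1.4],[0,0,2.1],[0,0,2.8],[0,0,3.5],[0,0,4.2],[0,0,4.9],[0,0,5.5],[0,0,6],[0,0,6.3],[0,0,6.4],[0,0,6.4]]' --rotation '[[0,0,0],[0,0,0],[0,0,0],[0,0,0],[0,0,0],[0,0,0],[0,0,0],[0,0,0],[0,0,0],[0,0,0],[0,0,0],[0,0,0]]'

```text
t: 12.35
ee_pos: [469.7, 5.6, 101.7]
orientation: [-1.563, -0.179, 0.179]
ft_force: [1.4, -2.5, -1.3]
width: 28.6
```

Run:
```python
from h import *
p,o,ob=pose();R=Rn.from_rotvec(o)
im=ctrl.get_image("wrist")[:,:,::-1];cv2.imwrite("pics/w5.png",im);np.save("w5.npy",np.r_[p,o])
im2=ctrl.get_image("scene")[:,:,::-1];cv2.imwrite("pics/c_s5.png",cv2.resize(im2[110:270,110:390],None,fx=2.8,fy=2.8,interpolation=cv2.INTER_CUBIC))
print(ob['t'],p,ob['width'],ob['ft_force'],R.as_matrix()[:,2])
P=np.array([539.6,-297]);B=np.radians(103.1);u=np.array([np.cos(B),np.sin(B)]);n=np.array([-u[1],u[0]])
r=p[:2]-P;print(r@u,r@n)
```

```text
12.35 [469.65925384   5.62840337 101.65358825] 28.576982269070612 [ 1.36495562 -2.45894356 -1.2728471 ] [-2.26203891e-01  9.74079955e-01  2.02832168e-04]
310.60495346047594 -0.47051739652261304
```

View pics/w5.png

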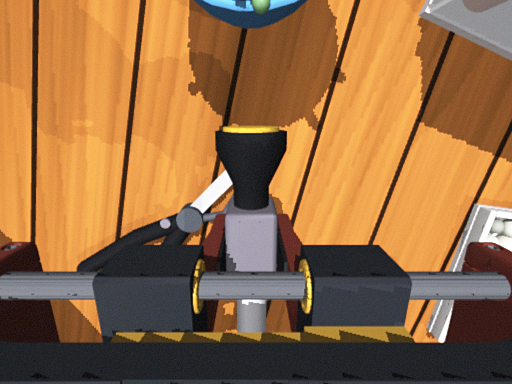

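View pics/c_s5.png

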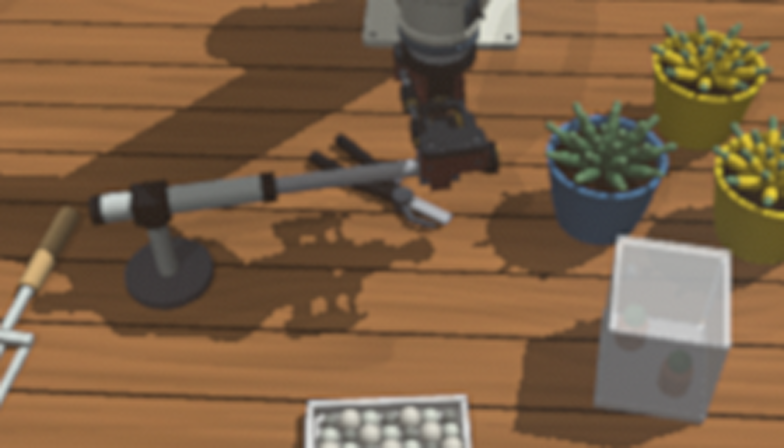

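The planter is centred at column 251 in the wrist view, the same column as the nozzle. The hand has moved 139.3 mm at only 2.5 N, so I ease it onto the hard end.

carry_out --delta_pos '[[0,0,0.05],[0,0,0.1],[0,0,0.15],[0,0,0.15],[0,0,0.15]]' --rotation '[[0,0,0],[0,0,0],[0,0,0],[0,0,0],[0,0,0]]'

```text
t: 12.87
ee_pos: [469.6, 6.5, 101.7]
orientation: [-1.564, -0.179, 0.179]
ft_force: [1.8, -5.4, -1.9]
width: 28.3
```

carry_out --delta_pos '[[0,0,0.05],[0,0,0.1],[0,0,0.15],[0,0,0.15],[0,0,0.15]]' --rotation '[[0,0,0],[0,0,0],[0,0,0],[0,0,0],[0,0,0]]'

```text
t: 13.28
ee_pos: [470.0, 6.8, 101.8]
orientation: [-1.565, -0.18, 0.178]
ft_force: [2.2, -14.7, -2.4]
width: 28.4
```

Force rose to about 15 N with hardly any movement, so the telescope is on the hard end. I ease off slightly and check.

carry_out --delta_pos '[[0,0,-0.05],[0,0,-0.1],[0,0,-0.1],[0,0,-0.1],[0,0,-0.1],[0,0,-0.1]]' --rotation '[[0,0,0],[0,0,0],[0,0,0],[0,0,0],[0,0,0],[0,0,0]]'

```text
t: 13.78
ee_pos: [469.8, 6.7, 101.7]
orientation: [-1.564, -0.179, 0.178]
ft_force: [1.3, -7.5, -1.5]
width: 28.8
```

Run:
```python
from h import *
p,o,ob=pose();R=Rn.from_rotvec(o)
im=ctrl.get_image("wrist")[:,:,::-1];cv2.imwrite("pics/w6.png",im)
im2=ctrl.get_image("top")[:,:,::-1];cv2.imwrite("pics/c_t6.png",cv2.resize(im2[100:310,90:400],None,fx=2.5,fy=2.5,interpolation=cv2.INTER_CUBIC))
print(ob['t'],p,ob['width'],ob['ft_force'])
for P in([539.6,-297],[539.8,-297.5],[539.2,-296]):
    d=p[:2]-P;e=np.array([424.7,192.5])-P;print(np.linalg.norm(d),np.degrees(np.arctan2(d[1],d[0])),np.degrees(np.arctan2(e[1],e[0])))
```

```text
13.7833 [469.80342919   6.67346309 101.74500443] 28.8118610962224 [ 1.32362814 -7.52790479 -1.47182867]
311.59129237573376 102.94410443335447 103.20985289875466
312.12339799476496 102.95932543102923 103.21901053409978
310.5271474469552 102.91350595123063 103.19147931702332
```

View pics/w6.png

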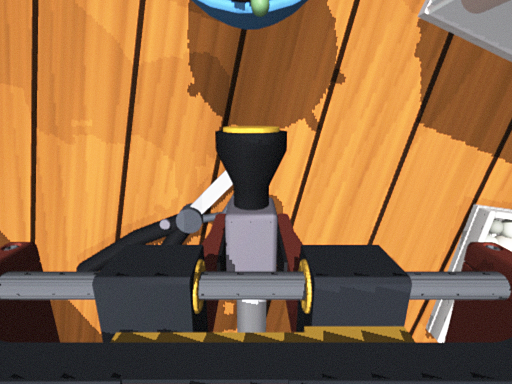

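View pics/c_t6.png

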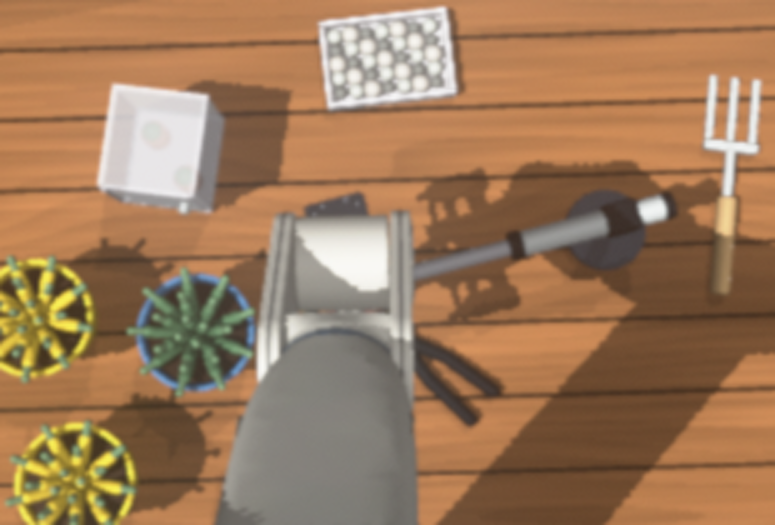

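The top view shows the wand's line passing through the planter's centre, at (196,331) in the crop. The other things stand where they did.

Run:
```python
from workcell import ctrl
print(ctrl.close_job())
```

```text
the job is handed in; nothing more can be done
None
```

The wand is fully extended, pointing at the succulent in the blue planter, and held by the collar. I handed the job in at about 13.9 s, and no verdict came back.

**Aiming:** I closed the jaws loosely around the collar, so the button stayed out and the telescope stayed locked. I swung it about 42° to the planter and held it there for 2 s. Then I gripped the collar, which pressed the button in (28.6 mm opening), and held 2 s more while still pushed in.

**Drawing out:** With the button squeezed, I drew the wand about 140 mm, past the first stop to the hard end. There the pull rose to about 15 N with almost no movement. I eased off to about 7.5 N and kept the grip.

**Last checks:**
- **Extension:** the collar is about 311 mm from the pivot by my estimate, against 310 mm expected.
- **Aim:** the wand points at about 103.0° and the planter centre lies at 103.2°. The wrist and top views both put the nozzle line through the middle of the plant.
- **Surroundings:** the planter and the other things look unmoved in the pictures.

**One disagreement:** the scene camera placed things 3 to 7 mm off from the top camera, the same way for wand and planter. I used the top and wrist cameras.

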